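Turn the blood-tube carousel once round, then clamp it with the ratchet clamp

ROBOT

A 7-joint arm with a two-finger parallel gripper is mounted at the origin on the work surface. World frame = base frame: x ahead of the robot, y to its left, z up, the work surface at z = 0. Lengths are in m, angles in rad, forces in N, time in s.
With the tool pointing down it reaches from about 0.425 to 0.925 m from the base axis. Payload 6.8 kg.
Tool frame: the origin (TCP) lies at the very end of the fingers, on their centre line; the grasp point (between the pads) lies 19 mm behind it; y points along the fingers, z is the direction in which the jaws open and shut, and the axes are right-handed (so a half turn about y gives the same grasp; the last joint's range is limited). The gripper opens to 85 mm and grips with 20 to 120 N. Pads are 22 mm wide; open, the fingers measure 114 mm over their backs; the gripper's body (76 mm by 85 mm) begins 54 mm behind the grasp point. The pads swing forward as they close: fully open they stand 13 mm farther back than shut.
Start: joints at [-1.458, 0.477, 0.022, 1.555, -0.011, 1.109, -0.083], TCP at [0.148, 0.659, 0.231] pointing down, gripper open.
Joint ranges: [-2.96, 2.96], [-0.34, 2.1], [-1.41, 1.46], [0.24, 2.44], [-1.37, 4.51], [0.17, 1.92], [-2.96, 2.96]. Speed limits (rad/s): [2.39, 2.39, 3.14, 3.14, 3.14, 3.14, 3.14].

INTERFACE

Orientations are given as a rotation vector (axis times angle).
In Python, from bench import r gives the robot as it stands.
- The arm moves only by the tool drive_tool, never from a script. Its argument "series" is a list of rows, each a list of 7 numbers: the shift along the tool's x, y, z in mm, then the turn, a rotation vector about the tool's x, y, z in degrees, then the finger opening in mm, from 0 to 85.4. In form: [[tx, ty, tz, wx, wy, wz, grip], ...]. A call has 1 to 5 rows; each row is the pose to reach, as a shift and turn from the pose measured when the call began, along the tool's axes at that moment; what a row does not reach only later rows make up. A row lasts 1/10 s, in which the tool goes at most 50 mm and 8.59 degrees, less where a joint would pass 70% of its speed; a pose out of reach is approached as far as the arm can. A call with a gripper value outside its range is refused whole. The fingers move at their own pace and stop on an object; "squeeze" is the grip in N (left out, the last holds). Time passes only in rows, so rows that repeat a pose let the fingers close. It gives the time, the measured TCP pose, the force and the opening at its end, in the units of the state.
- r.get_obs(): the state, without advancing time (a new reading comes with each control period).
- r.grab_frame(name): name is "scene" or "top" or "wrist"; returns a dict with "frame" (384x512x3 uint8, blue, green, red), "intrinsics" (3x3 intrinsics, pixels), "rvec" (rotation vector, rad) and "tvec" (3), from world to camera coordinates, as OpenCV has them. Camera axes: x right, y down, z forward; pixel columns grow to the right and rows downward; lengths in m; the calibration is good to about 2 mm. The wrist camera is an equidistant fisheye: a pixel r from the principal point sees the ray r / f radians off the axis. A picture is of the moment at which its call begins. There is no depth.
- r.hand_in(): hands the job in, once; it reports no verdict.
The state is a dict: "clock": time; "joints": joint angles; "qvel": joint speeds; "tau": joint torques, N m; "tcp_pos": TCP position; "orientation": TCP orientation; "contact_force": force on the tool from outside, world axes, zero at the start; "moment": the same for the moment, N m; "grip_width": finger opening in m.
Only numpy, scipy, OpenCV 4.12 (cv2) and the standard library are available. Lean on these libraries where they do the work, as an engineer would, in place of code of your own. Each camera call takes 0.05 s, during which the arm holds its last target.

TASK

Take the crank knob on top of the tube carousel and turn the carousel by hand through one full turn, either way round, so that every tube has been seen once. Then pump the trigger of the ratchet clamp beside it until the clamp's spring pad meets the white drum, and squeeze on until the pad is pushed about half-way into the jaw and never nearly all the way, or the drum cracks; move the jaw with the trigger alone, not by hand. Finish while still holding the trigger squeezed, with the drum gripped and still one full turn from its start; leave the glove box, tube rack and jar alone.

Things in the scene. Friction and masses are not known exactly. Their poses are not given: they have to be found in the camera images.
- clamp: Ratchet bar clamp bolted to the bench: base plate 84 (x) x 120 (y) x 10 mm, grey cheeks 85 mm high, upright black fixed handle 28 (x) x 22 (y) mm, up to 185 mm high, its centre 15 mm towards -y. Origin: centre of the underside, on the bench. Its own +y points to the carousel's axis; bar, jaw and pad run along that line. The bar's tail sticks out up to 115 mm behind (-y).
- trigger_hinge (a joint): Trigger hinge, rad: 0 = at rest (leaning to the carousel), 0.40 = fully squeezed, almost on the fixed handle. Pivot along clamp x, 20 mm towards clamp +y from the origin, 80 mm high. Squeezing moves the trigger to clamp -y, 30 mm at the grip point in all; a spring brings it back. It takes 3 to 5 N at the grip point, about 6 N when moving the jaw, 10 N with the pad half in.
- trigger_grip (a point): Grip point on the trigger's front face (the face to the carousel), 75 mm above the pivot, about 150 mm high; moves with the trigger.
- trigger: The grey upright trigger blade, 24 mm wide (x), 12 mm thick, in front of the fixed handle, top at about 184 mm. At rest, the handle and trigger together measure about 66 mm from the handle's back to the trigger's front at the grip point, with about 32 mm free between them. Origin on its pivot.
- jaw: The jaw: grey plate 60 (x) x 10 x 50 mm high on the end of the toothed steel bar (12 mm wide), which runs 15 to 29 mm above the bench. Not to be pushed by hand. Origin: at the clamp's origin when the jaw slide is 0; moves along clamp y.
- jaw_slide (a joint): Travel of the jaw to the carousel, m, 0 to 0.085; starts at 0 to 0.015. A ratchet: each full squeeze of the trigger from rest advances it about 13 mm (first up to 5 mm of slack, then 1 mm per 2 mm at the grip point); it stays there (2.5 N of friction) while the trigger returns. But with the pad pressed, letting go lets it slip back till about 3 mm of pad is pressed: keep holding.
- pad: The black rubber pad on two steel rods in front of the jaw plate, 60 (x) x 6 x 36 mm, centred 31 mm above the bench. Its back stands 20 mm clear of the jaw plate when free. Origin: centre of its front face, the face that meets the drum; it lies 101 mm from the clamp's origin along clamp +y when jaw slide and pad spring are both 0.
- pad_spring (a joint): How far the pad is pushed back towards the jaw, m: 0 = free, 0.020 = right home. Spring 800 N per m, so 0.010 (half-way) grips the drum with 8 N.
- carousel_base: Steel base disc of the tube carousel, 156 mm in diameter, 12 mm high, bolted to the bench; origin: centre of its underside, on the vertical axis of the carousel. It lies on the clamp's y axis.
- carousel: The turning part: white drum 170 mm in diameter, 13 to 51 mm above the bench, a ring of ten capped tubes up to 106 mm high, a central column and on it a flat aluminium crank arm 125 to 135 mm high. Origin as carousel_base; its own x axis points from the axis to the knob.
- carousel_axle (a joint): Angle the carousel has turned since the start, rad: 0 at the start, positive anticlockwise from above, no end stops; turns with light friction (about 1 N at the knob) and stays where it is left. One full turn is 6.283.
- crank_knob (a point): Grip point on the upright round black crank knob, 22 mm in diameter, 135 to 185 mm high; this point is 165 mm high on the knob's centre line, 55 mm from the carousel's axis. The knob spins freely on its pin, so a gripper can hold it without turning the wrist.
- glove_box: Carton of gloves 100 x 180 x 70 mm, loose, a bystander; origin: centre of its underside.
- tube_rack: White tube rack 70 x 130 mm with tubes, 93 mm high, loose, a bystander; origin: centre of its underside.
- gel_jar: Closed jar 64 mm in diameter, 95 mm high, loose, a bystander; origin: centre of its underside.
Things that resemble listed ones, but are neither listed nor needed, are in the scene too. Of the things that look like the carousel_base, the largest one is meant. Of the things that look like the clamp, the smaller one is meant.

How it is judged:
By the outcome, as a careful person would: the job done as asked, in the order asked, and still so for the second after the job is handed in, while the arm keeps its last pose, push and grip.
It also fails if it takes over 64 s, if anything falls off the work surface, if the arm or the gripper's body presses on something with over 40 N, if the wrist force passes 120 N, or if a joint passes its speed limit or range.

## Working session

There is one attempt and no reset: what is moved stays moved. The work goes in short steps, Python scripts to look and compute and a tool call to move; the robot and the scene stay as the last step left them, time stands still between calls to the robot, and variables do not carry over. Pictures are saved under pics/ and viewed, and the job is handed in when it is done.

Besides the shell and the picture viewer there is one more tool, called after "Emit:" as name(argument=value, ...), one argument or row to a line, values as JSON. drive_tool: Moves the arm, as the interface text tells. Its arguments: {"type":"object","properties":{"series":{"type":"array","items":{"type":"array","items":{"type":"number"}}},"squeeze":{"type":"number"}},"required":["series"]}

```bash
ls; mkdir -p pics
python3 - <<'E'
from bench import r
import cv2
o=r.get_obs();print(o)
for n in("scene","top","wrist"):
    d=r.grab_frame(n);cv2.imwrite(f"pics/{n}0.png",d["frame"]);print(n,d["intrinsics"],d["rvec"],d["tvec"])
E
```

```text
pics
{'clock': 0.0, 'joints': array([-1.45813336,  0.47782623,  0.02233864,  1.55646435, -0.01150687,
        1.10929755, -0.08305642]), 'qvel': array([ 0.00112439, -0.0008137 ,  0.00215508,  0.0002585 , -0.00038677,
        0.00016076, -0.0017941 ]), 'tau': array([ 7.65088007e-04, -5.96467710e+01,  1.60782617e+00, -2.81189150e+01,
        1.23030500e-02,  9.49789421e-03,  9.16317262e-07]), 'tcp_pos': array([0.14768878, 0.65802918, 0.23030273]), 'orientation': array([-1.56570961,  0.17337529, -0.17326094]), 'contact_force': array([ 1.44770626, -0.10198438,  0.25897727]), 'moment': array([-0.01118164,  0.0292416 ,  0.01771015]), 'grip_width': 0.0849167318994112}
scene [[496.81479336   0.         262.40573887]
 [  0.         496.81479336 190.4372943 ]
 [  0.           0.           1.        ]] [ 2.41210687  0.66855063 -0.21233415] [-0.44711758 -0.14756368  1.60337087]
top [[380.02120947   0.         260.55771797]
 [  0.         380.02120947 191.60889398]
 [  0.           0.           1.        ]] [ 2.17876771 -2.11482013  0.16324228] [-0.04030867  0.54619111  1.26040261]
wrist [[297.31863964   0.         255.25167719]
 [  0.         297.31863964 191.13024825]
 [  0.           0.           1.        ]] [-2.26012189 -1.80693174 -0.2724949 ] [-0.67305835 -0.03734026  0.37875748]
```

View pics/scene0.png

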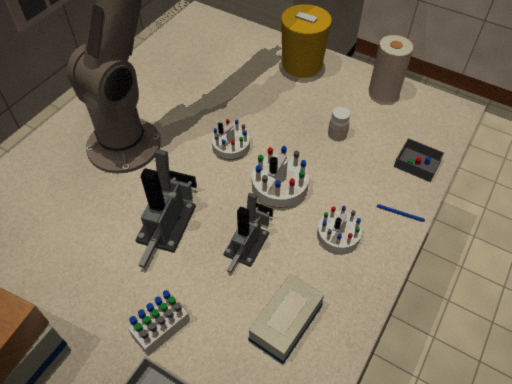

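View pics/top0.png

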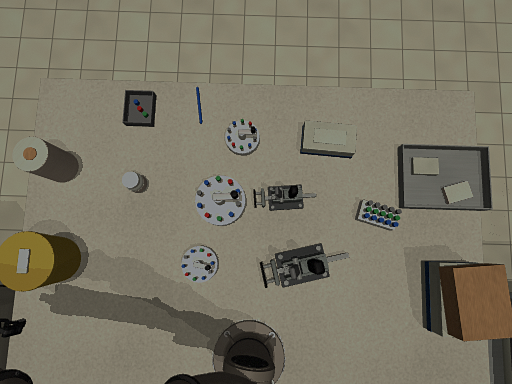

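View pics/wrist0.png

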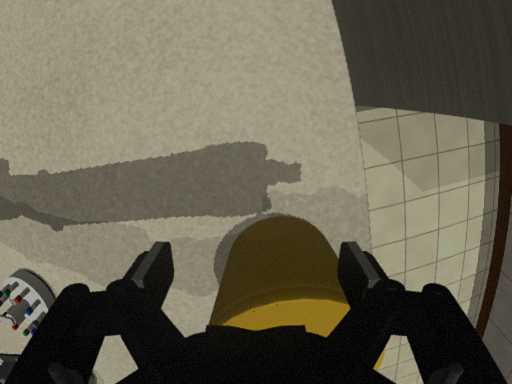

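```bash
cat > h.py <<'E'
import numpy as np,cv2
from bench import r
from scipy.spatial.transform import Rotation as R
def proj(d,P):
    return cv2.projectPoints(np.array(P,float).reshape(-1,1,3),d["rvec"],d["tvec"],d["intrinsics"],None)[0].reshape(-1,2)
def back(d,uv,z):
    Rm=cv2.Rodrigues(d["rvec"])[0];C=-Rm.T@d["tvec"].ravel()
    ray=Rm.T@np.linalg.inv(d["intrinsics"])@np.array([uv[0],uv[1],1.]);return C+ray*(z-C[2])/ray[2]
E
python3 - <<'E'
from h import *
t=r.grab_frame("top");s=r.grab_frame("scene")
cv2.imwrite("pics/topc.png",cv2.resize(t["frame"][160:235,180:330],None,fx=5,fy=5,interpolation=cv2.INTER_CUBIC))
cv2.imwrite("pics/scenec.png",cv2.resize(s["frame"][140:280,215:320],None,fx=4,fy=4,interpolation=cv2.INTER_CUBIC))
for uv,z in[((220,200),.05),((235,195),.185),((285,197),.01),((300,265),.01),((242,136),.04),((200,264),.04),((132,181),.095),((327,138),.07),((380,212),.09)]:print(uv,back(t,uv,z).round(3))
E
```

```text
(220, 200) [0.513 0.112 0.05 ]
(235, 195) [0.513 0.053 0.185]
(285, 197) [ 0.535 -0.11   0.01 ]
(300, 265) [ 0.303 -0.166  0.01 ]
(242, 136) [0.742 0.047 0.04 ]
(200, 264) [0.298 0.17  0.04 ]
(132, 181) [0.561 0.399 0.095]
(327, 138) [ 0.735 -0.246  0.07 ]
(380, 212) [ 0.484 -0.417  0.09 ]
```

View pics/topc.png

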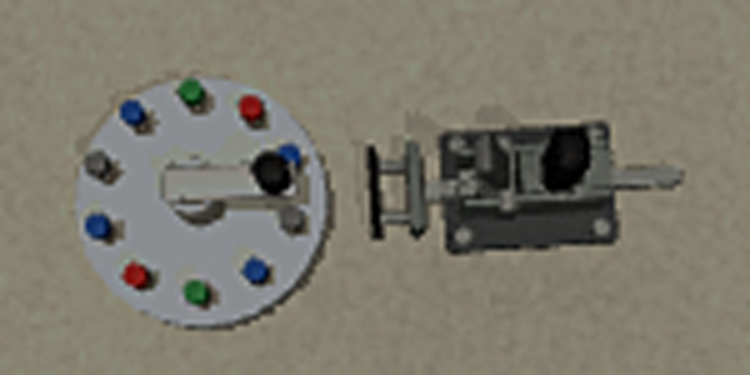

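View pics/scenec.png

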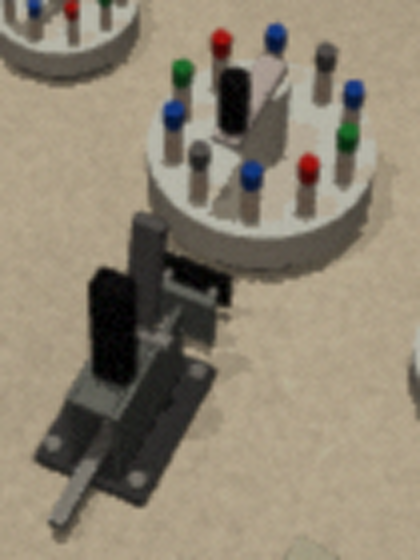

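```bash
cat > fit.py <<'E'
from h import *
t=r.grab_frame("top");s=r.grab_frame("scene")
print(R.from_rotvec(r.get_obs()["orientation"]).as_matrix().round(3))
def c2t(p):return (180+(p[0]+.5)/5-.5,160+(p[1]+.5)/5-.5)
def c2s(p):return (215+(p[0]+.5)/4-.5,140+(p[1]+.5)/4-.5)
print("drum c",back(t,c2t((203,203)),.051))
print("knob",back(t,c2t((272,173)),.185), back(s,c2s((233,76)),.185))
cor=np.array([back(t,c2t(p),.01) for p in[(440,130),(605,123),(618,240),(447,252)]]);print(cor.round(3),cor.mean(0))
cs=np.array([back(s,c2s(p),.01) for p in[(37,456),(143,503),(214,368)]]);print(cs.round(3))
# drum outline fit scene: leftmost, rightmost, bottom of top rim
import sys
E
python3 fit.py
```

```text
[[ 0.976 -0.     0.219]
 [-0.219 -0.     0.976]
 [ 0.    -1.    -0.   ]]
drum c [0.5120929 0.1115299 0.051    ]
knob [0.51531219 0.056621   0.185     ] [0.51711411 0.05682555 0.185     ]
[[ 0.574 -0.048  0.01 ]
 [ 0.582 -0.164  0.01 ]
 [ 0.5   -0.174  0.01 ]
 [ 0.488 -0.055  0.01 ]] [ 0.53593039 -0.11047559  0.01      ]
[[ 0.502 -0.174  0.01 ]
 [ 0.583 -0.168  0.01 ]
 [ 0.569 -0.051  0.01 ]]
```

Run:
```python
from h import *
t=r.grab_frame("top");s=r.grab_frame("scene")
c=np.array([.512,.1115]);k=np.array([.5155,.0567]);o=np.array([.536,-.1105])
yd=(c-o)/np.linalg.norm(c-o);xd=np.array([yd[1],-yd[0]])
print("D",np.linalg.norm(c-o),yd)
W=lambda x,y,z:[*(o+xd*x+yd*y),z]
a=np.linspace(0,2*np.pi,60)
for n,d,(x0,x1,y0,y1),f in(("t",t,(180,330,160,235),5),("s",s,(215,320,140,280),4)):
    im=cv2.resize(d["frame"],None,fx=f,fy=f,interpolation=cv2.INTER_CUBIC)
    def pl(P,col,cl=True):
        q=(proj(d,P)+.5)*f-.5
        cv2.polylines(im,[q.round().astype(int)],cl,col,1)
    for z in(.013,.051):pl([[c[0]+.085*np.cos(b),c[1]+.085*np.sin(b),z] for b in a],(0,0,255))
    for z in(.135,.185):pl([[k[0]+.011*np.cos(b),k[1]+.011*np.sin(b),z] for b in a],(0,255,255))
    pl([W(-.042,-.06,.01),W(.042,-.06,.01),W(.042,.06,.01),W(-.042,.06,.01)],(0,255,0))
    pl([W(-.014,-.026,.185),W(.014,-.026,.185),W(.014,-.004,.185),W(-.014,-.004,.185)],(255,255,0))
    sl=.0
    for sl,col in((0,(255,0,255)),(.015,(255,0,0))):pl([W(-.03,.101+sl,.013),W(.03,.101+sl,.013),W(.03,.101+sl,.049),W(-.03,.101+sl,.049)],col)
    cv2.imwrite(f"pics/ov_{n}.png",im[y0*f:y1*f,x0*f:x1*f])
```

```text
D 0.22329352879114076 [-0.10748184  0.99420705]
```

View pics/ov_t.png

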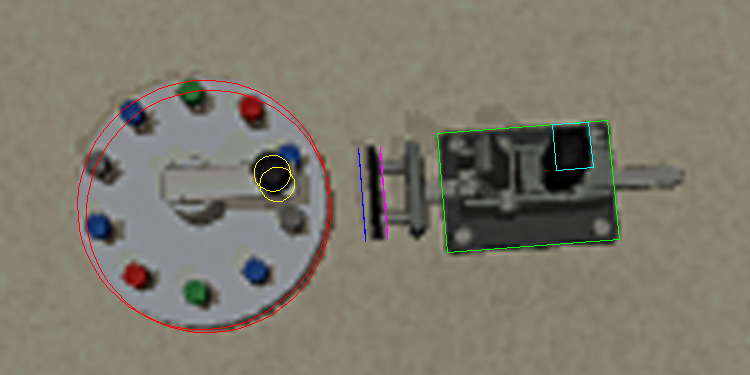

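View pics/ov_s.png

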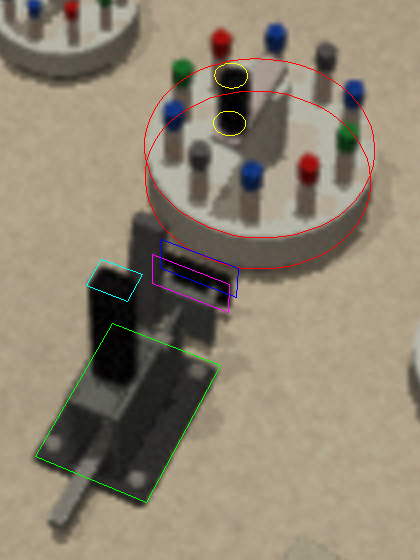

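Emit:
drive_tool(
  series=[
    [33,0,-34,0,-6,0,85],
    [66,0,-68,0,-12,0,85],
    [99,0,-101,0,-19,0,85],
    [131,0,-135,0,-19,0,85],
    [164,0,-169,0,-19,0,85],
  ],
)

```text
clock: 0.95
tcp_pos: [0.2716, 0.4561, 0.2314]
orientation: [-1.569, -0.087, 0.087]
contact_force: [0.4, 0.6, -0.5]
grip_width: 0.0849
```

Emit:
drive_tool(
  series=[
    [20,0,-43,0,0,0,85],
    [40,0,-85,0,0,0,85],
    [60,0,-128,0,0,0,85],
    [80,0,-170,0,0,0,85],
    [100,0,-212,0,0,0,85],
  ],
)

```text
clock: 1.45
tcp_pos: [0.3953, 0.2548, 0.2318]
orientation: [-1.568, -0.088, 0.086]
contact_force: [1.1, 0.3, -0.3]
grip_width: 0.0848
```

Emit:
drive_tool(
  series=[
    [20,0,-43,0,0,0,85],
    [40,0,-85,0,0,0,85],
    [60,0,-128,0,0,0,85],
    [80,0,-170,0,0,0,85],
    [98,0,-211,0,0,0,85],
  ],
)

```text
clock: 1.95
tcp_pos: [0.5171, 0.0542, 0.2321]
orientation: [-1.568, -0.089, 0.086]
contact_force: [-0.5, 0.7, 0.3]
grip_width: 0.085
```

Run:
```python
from h import *
o=r.get_obs();print(o["clock"],o["tcp_pos"],o["contact_force"],R.from_rotvec(o["orientation"]).as_matrix().round(3))
for n in("top","wrist"):
    d=r.grab_frame(n);cv2.imwrite(f"pics/{n}1.png",d["frame"])
```

```text
1.95 [0.51705191 0.05417085 0.23207841] [-0.4832484   0.71393333  0.30175549] [[ 0.994  0.002 -0.111]
 [ 0.111  0.002  0.994]
 [ 0.002 -1.     0.001]]
```

View pics/wrist1.png

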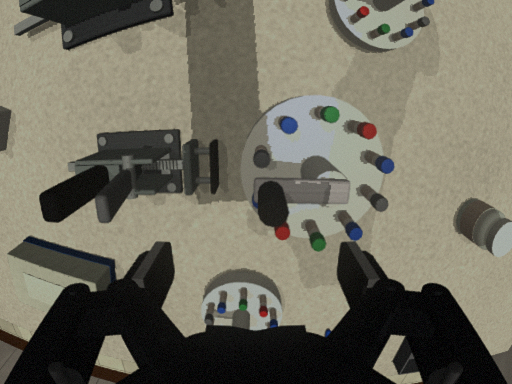

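The wrist view shows the knob (270,203) between the fingers, with the clamp's handle and trigger at (80,190) and (117,195). I go down and close.

Emit:
drive_tool(
  series=[
    [-1,28,2,0,0,0,85],
    [-1,56,2,0,0,0,85],
    [-1,84,2,0,0,0,85],
    [-1,84,2,0,0,0,60],
    [-1,84,2,0,0,0,40],
  ],
  squeeze=30,
)

```text
clock: 2.55
tcp_pos: [0.5176, 0.0513, 0.1486]
orientation: [-1.571, -0.082, 0.078]
contact_force: [-0.7, 1.0, 0.1]
grip_width: 0.0588
```

Emit:
drive_tool(
  series=[
    [0,0,0,0,0,0,30],
    [0,0,0,0,0,0,15],
    [0,0,0,0,0,0,15],
    [0,0,0,0,0,0,15],
    [0,0,0,0,0,0,15],
  ],
)

```text
clock: 3.05
tcp_pos: [0.5195, 0.0579, 0.1513]
orientation: [-1.563, -0.09, 0.077]
contact_force: [-2.0, 14.7, 7.8]
grip_width: 0.0211
```

Run:
```python
from h import *
d=r.grab_frame("top");cv2.imwrite("pics/top2.png",d["frame"])
d=r.grab_frame("wrist");cv2.imwrite("pics/w2.png",d["frame"])
o=r.get_obs();print(o["clock"],o["tcp_pos"],o["contact_force"],o["grip_width"])
```

```text
3.15 [0.51956444 0.05782007 0.15133999] [-1.51689557 14.06112585  6.564228  ] 0.02113638923969894
```

View pics/w2.png

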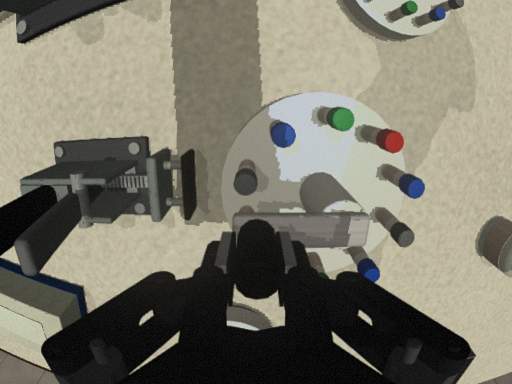

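```bash
cat > nx.py <<'E'
import sys
from h import *
C=np.array([.514,.1115])
def nxt(step,C=C,Rr=.055,z=.150,n=5,end=None):
    o=r.get_obs();p=o["tcp_pos"];M=R.from_rotvec(o["orientation"]).as_matrix()
    a=np.degrees(np.arctan2(*(p[:2]-C)[::-1]));print("clk",o["clock"].__round__(2),"ang",a.round(1),"rad",np.linalg.norm(p[:2]-C).round(4),"F",o["contact_force"].round(1),"w",o["grip_width"].round(4))
    y=np.radians(6.2);T=np.array([[np.cos(y),0,-np.sin(y)],[np.sin(y),0,np.cos(y)],[0,-1,0]])
    w=np.degrees(R.from_matrix(M.T@T).as_rotvec()).round(1)
    out=[]
    for i in range(1,n+1):
        b=a+step*i
        if end is not None and (b-end)*step>0:b=end
        q=np.array([*(C+Rr*np.array([np.cos(np.radians(b)),np.sin(np.radians(b))])),z])
        out.append([*(M.T@(q-p)*1000).round().tolist(),*w.tolist(),15])
    print(out)
if __name__=="__main__":nxt(float(sys.argv[1]),end=float(sys.argv[2]) if len(sys.argv)>2 else None)
E
python3 nx.py 10
```

```text
Traceback (most recent call last):
  File "nx.py", line 16, in <module>
    if __name__=="__main__":nxt(float(sys.argv[1]),end=float(sys.argv[2]) if len(sys.argv)>2 else None)
                            ~~~^^^^^^^^^^^^^^^^^^^^^^^^^^^^^^^^^^^^^^^^^^^^^^^^^^^^^^^^^^^^^^^^^^^^^^^^
  File "nx.py", line 6, in nxt
    a=np.degrees(np.arctan2(*(p[:2]-C)[::-1]));print("clk",o["clock"].__round__(2),"ang",a.round(1),"rad",np.linalg.norm(p[:2]-C).round(4),"F",o["contact_force"].round(1),"w",o["grip_width"].round(4))
                                                                                                                                                                               ^^^^^^^^^^^^^^^^^^^^^
AttributeError: 'float' object has no attribute 'round'
```

```bash
sed -i 's/o\["grip_width"\].round(4)/round(o["grip_width"],4)/' nx.py
python3 nx.py 10
```

```text
clk 3.15 ang -84.1 rad 0.054 F [-1.5 14.1  6.6] w 0.0211
[[10.0, 1.0, -0.0, -0.3, -0.1, 0.5, 15], [19.0, 2.0, 2.0, -0.3, -0.1, 0.5, 15], [28.0, 2.0, 6.0, -0.3, -0.1, 0.5, 15], [35.0, 2.0, 12.0, -0.3, -0.1, 0.5, 15], [42.0, 2.0, 18.0, -0.3, -0.1, 0.5, 15]]
```

Emit:
drive_tool(
  series=[
    [10,0,0,0,0,0,15],
    [19,0,2,0,0,0,15],
    [28,0,6,0,0,0,15],
    [35,0,12,0,0,0,15],
    [42,0,18,0,0,0,15],
  ],
)

```text
clock: 3.65
tcp_pos: [0.5589, 0.0807, 0.1515]
orientation: [-1.563, -0.088, 0.079]
contact_force: [-6.2, 3.4, -1.2]
grip_width: 0.0212
```

```bash
python3 nx.py 10
```

```text
clk 3.65 ang -34.4 rad 0.0544 F [-6.2  3.4 -1.2] w 0.0212
[[6.0, 2.0, 7.0, -0.3, -0.1, 0.3, 15], [10.0, 2.0, 16.0, -0.3, -0.1, 0.3, 15], [13.0, 2.0, 25.0, -0.3, -0.1, 0.3, 15], [14.0, 2.0, 35.0, -0.3, -0.1, 0.3, 15], [13.0, 2.0, 44.0, -0.3, -0.1, 0.3, 15]]
```

Turning works with small forces.

Emit:
drive_tool(
  series=[
    [6,1,7,0,0,0,15],
    [10,1,16,0,0,0,15],
    [13,1,25,0,0,0,15],
    [14,1,35,0,0,0,15],
    [13,1,44,0,0,0,15],
  ],
)

```text
clock: 4.15
tcp_pos: [0.5679, 0.1253, 0.1515]
orientation: [-1.564, -0.087, 0.078]
contact_force: [-3.8, -2.2, 1.8]
grip_width: 0.0211
```

```bash
python3 nx.py 10
```

```text
clk 4.15 ang 14.4 rad 0.0556 F [-3.8 -2.2  1.8] w 0.0211
[[-3.0, 2.0, 9.0, -0.3, -0.2, 0.4, 15], [-7.0, 2.0, 18.0, -0.3, -0.2, 0.4, 15], [-12.0, 2.0, 26.0, -0.3, -0.2, 0.4, 15], [-18.0, 2.0, 33.0, -0.3, -0.2, 0.4, 15], [-26.0, 2.0, 39.0, -0.3, -0.2, 0.4, 15]]
```

Emit:
drive_tool(
  series=[
    [-3,1,9,0,0,0,15],
    [-7,1,18,0,0,0,15],
    [-12,1,26,0,0,0,15],
    [-18,1,33,0,0,0,15],
    [-26,1,39,0,0,0,15],
  ],
)

```text
clock: 4.65
tcp_pos: [0.5388, 0.1623, 0.1514]
orientation: [-1.564, -0.09, 0.075]
contact_force: [0.1, -2.1, 5.9]
grip_width: 0.0211
```

```bash
python3 nx.py 10
```

```text
clk 4.65 ang 64.0 rad 0.0566 F [ 0.1 -2.1  5.9] w 0.0211
[[-9.0, 1.0, 3.0, -0.3, -0.2, 0.5, 15], [-19.0, 1.0, 6.0, -0.3, -0.2, 0.5, 15], [-28.0, 1.0, 7.0, -0.3, -0.2, 0.5, 15], [-38.0, 1.0, 7.0, -0.3, -0.2, 0.5, 15], [-47.0, 1.0, 4.0, -0.3, -0.2, 0.5, 15]]
```

Emit:
drive_tool(
  series=[
    [-9,0,3,0,0,0,15],
    [-19,0,6,0,0,0,15],
    [-28,0,7,0,0,0,15],
    [-38,0,7,0,0,0,15],
    [-47,0,4,0,0,0,15],
  ],
)

```text
clock: 5.15
tcp_pos: [0.4907, 0.1627, 0.1514]
orientation: [-1.562, -0.091, 0.076]
contact_force: [-0.9, 5.5, 5.5]
grip_width: 0.0209
```

```bash
python3 nx.py 10
```

```text
clk 5.15 ang 114.5 rad 0.0563 F [-0.9  5.5  5.5] w 0.0209
[[-8.0, 1.0, -5.0, -0.4, -0.1, 0.6, 15], [-16.0, 1.0, -10.0, -0.4, -0.1, 0.6, 15], [-23.0, 1.0, -17.0, -0.4, -0.1, 0.6, 15], [-29.0, 1.0, -25.0, -0.4, -0.1, 0.6, 15], [-33.0, 1.0, -33.0, -0.4, -0.1, 0.6, 15]]
```

Emit:
drive_tool(
  series=[
    [-8,0,-5,0,0,0,15],
    [-16,0,-10,0,0,0,15],
    [-23,0,-17,0,0,0,15],
    [-29,0,-25,0,0,0,15],
    [-33,0,-33,0,0,0,15],
  ],
)

```text
clock: 5.65
tcp_pos: [0.4605, 0.1257, 0.1514]
orientation: [-1.561, -0.09, 0.076]
contact_force: [-0.2, 1.3, 7.8]
grip_width: 0.0209
```

```bash
python3 nx.py 10
```

```text
clk 5.65 ang 165.1 rad 0.0553 F [-0.2  1.3  7.8] w 0.0209
[[-2.0, 1.0, -9.0, -0.4, -0.1, 0.6, 15], [-3.0, 1.0, -19.0, -0.4, -0.1, 0.6, 15], [-3.0, 1.0, -28.0, -0.4, -0.1, 0.6, 15], [-0.0, 1.0, -38.0, -0.4, -0.1, 0.6, 15], [4.0, 1.0, -46.0, -0.4, -0.1, 0.6, 15]]
```

Emit:
drive_tool(
  series=[
    [-2,-1,-9,0,0,0,15],
    [-3,-1,-19,0,0,0,15],
    [-3,-1,-28,0,0,0,15],
    [0,-1,-38,0,0,0,15],
    [4,-1,-46,0,0,0,15],
  ],
)

```text
clock: 6.15
tcp_pos: [0.4699, 0.0799, 0.1516]
orientation: [-1.561, -0.091, 0.074]
contact_force: [5.9, 6.0, -8.7]
grip_width: 0.0211
```

```bash
python3 nx.py 10
```

```text
clk 6.15 ang -144.4 rad 0.0543 F [ 5.9  6.  -8.7] w 0.0211
[[5.0, 2.0, -8.0, -0.4, -0.1, 0.6, 15], [11.0, 2.0, -15.0, -0.4, -0.1, 0.6, 15], [19.0, 2.0, -21.0, -0.4, -0.1, 0.6, 15], [28.0, 2.0, -25.0, -0.4, -0.1, 0.6, 15], [37.0, 2.0, -27.0, -0.4, -0.1, 0.6, 15]]
```

Emit:
drive_tool(
  series=[
    [5,1,-8,0,0,0,15],
    [11,1,-15,0,0,0,15],
    [19,1,-21,0,0,0,15],
    [28,1,-25,0,0,0,15],
    [37,1,-27,0,0,0,15],
  ],
)

```text
clock: 6.65
tcp_pos: [0.51, 0.058, 0.1514]
orientation: [-1.559, -0.092, 0.074]
contact_force: [-0.9, 7.3, 6.7]
grip_width: 0.0213
```

```bash
python3 nx.py 4 -84
```

```text
clk 6.65 ang -94.3 rad 0.0536 F [-0.9  7.3  6.7] w 0.0213
[[4.0, 1.0, -2.0, -0.5, -0.1, 0.7, 15], [7.0, 1.0, -2.0, -0.5, -0.1, 0.7, 15], [10.0, 1.0, -2.0, -0.5, -0.1, 0.7, 15], [10.0, 1.0, -2.0, -0.5, -0.1, 0.7, 15], [10.0, 1.0, -2.0, -0.5, -0.1, 0.7, 15]]
```

Emit:
drive_tool(
  series=[
    [4,0,0,0,0,0,15],
    [7,0,0,0,0,0,15],
    [9,0,0,0,0,0,15],
    [10,0,0,0,0,0,15],
    [10,0,0,0,0,0,15],
  ],
)

```text
clock: 7.15
tcp_pos: [0.5195, 0.0583, 0.1514]
orientation: [-1.56, -0.091, 0.074]
contact_force: [-0.8, -0.7, 5.4]
grip_width: 0.0212
```

```bash
python3 nx.py 4 -84
python3 - <<'E'
from h import *
for n in("top","scene"):
    d=r.grab_frame(n);cv2.imwrite(f"pics/{n}3.png",d["frame"])
a=cv2.imread("pics/top0.png")[160:240,180:260];b=cv2.imread("pics/top3.png")[160:240,180:260]
c=cv2.imread("pics/scene0.png")[140:210,245:315];e=cv2.imread("pics/scene3.png")[140:210,245:315]
f=lambda x:cv2.resize(x,(300,300),interpolation=cv2.INTER_CUBIC)
cv2.imwrite("pics/cmp.png",np.vstack([np.hstack([f(a),f(b)]),np.hstack([f(c),f(e)])]))
E
```

```text
clk 7.15 ang -84.1 rad 0.0534 F [-0.8 -0.7  5.4] w 0.0212
[[0.0, 1.0, -2.0, -0.5, -0.2, 0.7, 15], [0.0, 1.0, -2.0, -0.5, -0.2, 0.7, 15], [0.0, 1.0, -2.0, -0.5, -0.2, 0.7, 15], [0.0, 1.0, -2.0, -0.5, -0.2, 0.7, 15], [0.0, 1.0, -2.0, -0.5, -0.2, 0.7, 15]]
```

View pics/cmp.png

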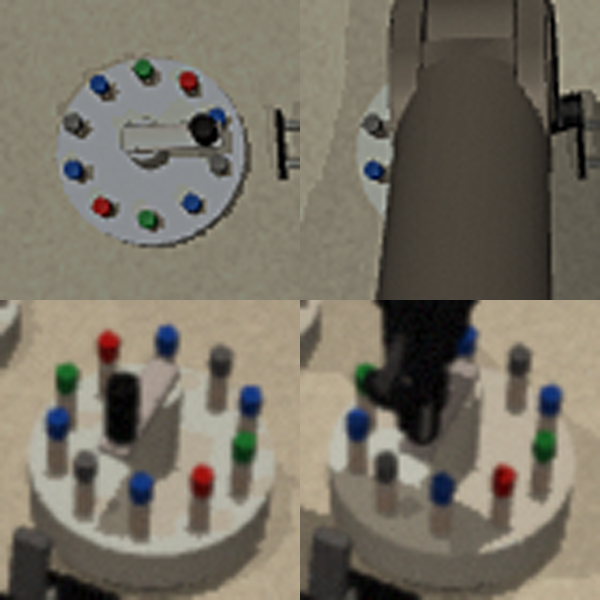

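```bash
cat > caps.py <<'E'
from h import *
import sys
def caps(im,d,win=(245,140,315,210)):
    x0,y0,x1,y1=win;f=im[y0:y1,x0:x1].astype(float)
    b,g,rr=f[...,0],f[...,1],f[...,2];out=[]
    for nm,sc in(("b",b-np.maximum(g,rr)),("g",g-np.maximum(b,rr)),("r",rr-np.maximum(b,g)-15)):
        m=(sc>25).astype(np.uint8);n,L,S,_=cv2.connectedComponentsWithStats(m)
        for i in range(1,n):
            if S[i,4]<5:continue
            w=np.where(L==i,sc,0);yy,xx=np.mgrid[:m.shape[0],:m.shape[1]]
            uv=((w*xx).sum()/w.sum()+x0,(w*yy).sum()/w.sum()+y0)
            p=back(d,uv,.100)[:2]-np.array([.514,.1115]);out.append((nm,np.degrees(np.arctan2(p[1],p[0])),np.linalg.norm(p),S[i,4]))
    return out
d=r.grab_frame("scene")
cv2.imwrite("pics/sc_now.png",d["frame"])
A=caps(cv2.imread("pics/scene0.png"),d);B=caps(d["frame"],d)
for a in A:
    m=[b for b in B if b[0]==a[0] and abs((b[1]-a[1]+180)%360-180)<12]
    print(a[0],round(a[1],1),round(a[2],4),a[3],[(round(b[1]-a[1],2),b[3]) for b in m])
E
python3 caps.py
```

```text
b 112.6 0.0671 23 [(np.float64(-0.97), np.int32(14))]
b 41.3 0.0658 26 [(np.float64(0.19), np.int32(24))]
b -141.8 0.0658 27 [(np.float64(1.58), np.int32(23))]
b -68.4 0.0645 27 [(np.float64(0.82), np.int32(23))]
g -177.3 0.0672 25 [(np.float64(-1.02), np.int32(11))]
g 5.4 0.0648 27 [(np.float64(0.64), np.int32(25))]
r 147.6 0.0677 30 []
r -31.7 0.0641 33 [(np.float64(0.94), np.int32(35))]
```

Emit:
drive_tool(
  series=[
    [-1,0,0,0,0,0,15],
    [-1,0,0,0,0,0,15],
    [-1,0,0,0,0,0,40],
    [-1,0,0,0,0,0,85],
    [-1,0,0,0,0,0,85],
  ],
)

```text
clock: 7.8
tcp_pos: [0.5181, 0.0581, 0.1511]
orientation: [-1.56, -0.091, 0.075]
contact_force: [0.4, -0.1, -0.2]
grip_width: 0.0637
```

Emit:
drive_tool(
  series=[
    [0,0,0,0,0,0,85],
    [0,0,0,0,0,0,85],
    [0,-25,0,0,0,0,85],
    [0,-55,0,0,0,0,85],
    [0,-80,0,0,0,0,85],
  ],
)

```text
clock: 8.3
tcp_pos: [0.5173, 0.0572, 0.2323]
orientation: [-1.56, -0.091, 0.074]
contact_force: [1.2, 0.5, -0.6]
grip_width: 0.0847
```

```bash
python3 caps.py
python3 - <<'E'
from h import *
c=cv2.imread("pics/scene0.png")[140:280,215:320];e=cv2.imread("pics/sc_now.png")[140:280,215:320]
f=lambda x:cv2.resize(x,None,fx=3.5,fy=3.5,interpolation=cv2.INTER_CUBIC)
cv2.imwrite("pics/cmp2.png",np.hstack([f(c),f(e)]))
o=r.get_obs();print(o["clock"],o["tcp_pos"],o["orientation"],o["contact_force"])
E
```

```text
b 112.6 0.0671 23 [(np.float64(-0.44), np.int32(22))]
b 41.3 0.0658 26 [(np.float64(-0.62), np.int32(25))]
b -141.8 0.0658 27 [(np.float64(0.16), np.int32(28))]
b -68.4 0.0645 27 [(np.float64(-0.02), np.int32(23))]
g -177.3 0.0672 25 [(np.float64(-0.16), np.int32(25))]
g 5.4 0.0648 27 [(np.float64(-0.72), np.int32(25))]
r 147.6 0.0677 30 [(np.float64(-3.57), np.int32(11))]
r -31.7 0.0641 33 [(np.float64(0.04), np.int32(31))]
8.35 [0.51957862 0.057344   0.23618536] [-1.55838461 -0.0948912   0.06912874] [1.8856012  0.0124099  2.44148275]
```

View pics/cmp2.png

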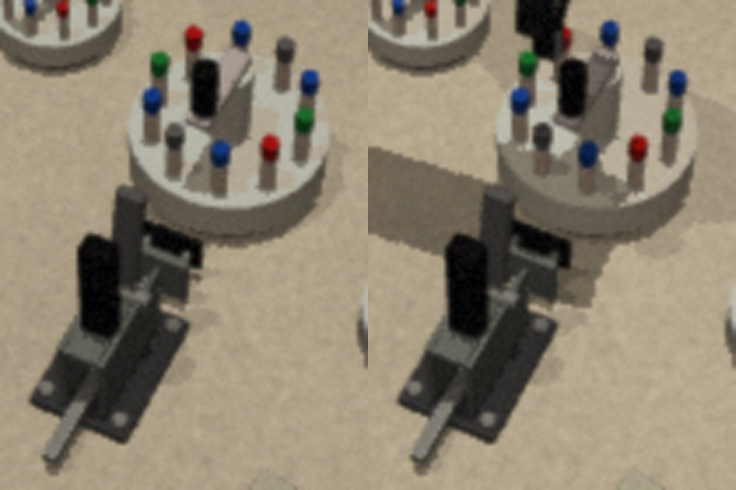

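```bash
cat > cl.py <<'E'
from h import *
t=r.grab_frame("top");s=r.grab_frame("scene")
c=np.array([.514,.1115]);o=np.array([.536,-.1105])
yd=(c-o)/np.linalg.norm(c-o);xd=np.array([yd[1],-yd[0]])
W=lambda x,y,z:[*(o+xd*x+yd*y),z]
box=lambda x0,x1,y0,y1,z:[W(x0,y0,z),W(x1,y0,z),W(x1,y1,z),W(x0,y1,z)]
E
python3 - <<'E'
from cl import *
outs=[]
for nm,d,(x0,x1,y0,y1),f in(("top0",t,(265,315,175,220),12),("scene0",s,(220,275,185,270),7)):
    im=cv2.resize(cv2.imread(f"pics/{nm}.png"),None,fx=f,fy=f,interpolation=cv2.INTER_CUBIC)
    im=cv2.convertScaleAbs(im,alpha=2.2)
    for B,col in((box(-.014,.014,-.026,-.004,.185),(255,255,0)),(box(-.014,.014,-.026,-.004,.085),(255,0,255)),(box(-.012,.012,.034,.046,.184),(0,0,255)),(box(-.042,.042,-.06,.06,.01),(0,255,0))):
        cv2.polylines(im,[((proj(d,B)+.5)*f-.5).round().astype(int)],True,col,1)
    cv2.imwrite(f"pics/cl_{nm}.png",im[y0*f:y1*f,x0*f:x1*f])
E
```

```text
(no output)
```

View pics/cl_top0.png

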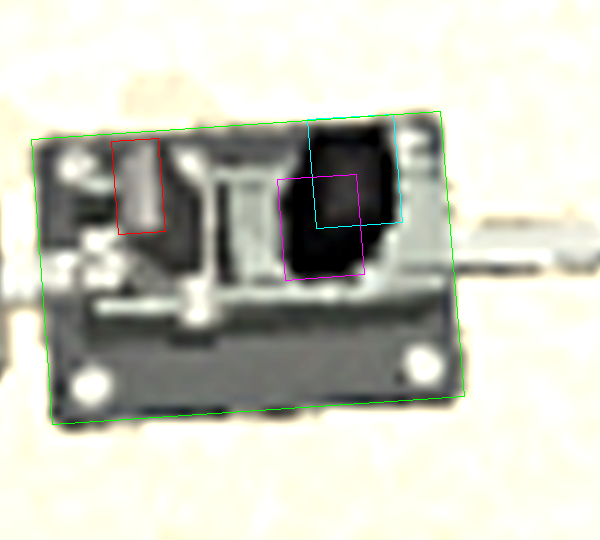

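View pics/cl_scene0.png

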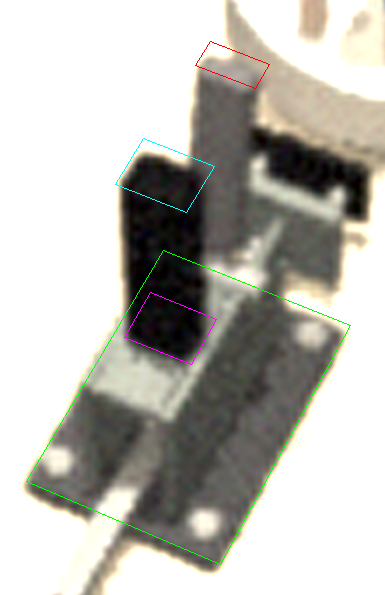

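```bash
cat > go.py <<'E'
import sys
from cl import *
ob=r.get_obs();p=ob["tcp_pos"];M=R.from_rotvec(ob["orientation"]).as_matrix()
T=np.array([[xd[0],0,yd[0]],[xd[1],0,yd[1]],[0,-1,0]])
q=p[:2]-o
print("clk",round(ob["clock"],2),"clamp xyz mm",(np.array([q@xd,q@yd,p[2]])*1000).round(1),"F clamp",np.array([ob["contact_force"][:2]@xd,ob["contact_force"][:2]@yd,ob["contact_force"][2]]).round(1),"w",round(ob["grip_width"]*1000,1))
if len(sys.argv)>3:
    g=np.array(W(*[float(v)/1000 for v in sys.argv[1:4]]))
    print("shift",(M.T@(g-p)*1000).round(1),"turn",np.degrees(R.from_matrix(M.T@T).as_rotvec()).round(1))
E
python3 go.py 0 10 232
```

```text
clk 8.55 clamp xyz mm [ -2.5 168.9 230.4] F clamp [ 0.  -0.2 -0.3] w 85.1
shift [   1.5   -2.9 -158.9] turn [-0.5  0.4  0.6]
```

Emit:
drive_tool(
  series=[
    [0,-2,-40,0,0,0,85],
    [1,-2,-80,0,0,0,85],
    [1,-2,-120,-0.5,0.4,0.6,85],
    [2,-2,-159,-0.5,0.4,0.6,85],
    [2,-2,-159,-0.5,0.4,0.6,85],
  ],
)

```text
clock: 9.05
tcp_pos: [0.5344, -0.107, 0.2299]
orientation: [-1.573, -0.068, 0.073]
contact_force: [0.0, -0.3, 0.1]
grip_width: 0.0852
```

```bash
python3 go.py 0 10 136
python3 - <<'E'
from h import *
d=r.grab_frame("wrist");cv2.imwrite("pics/w4.png",d["frame"])
E
```

```text
clk 9.15 clamp xyz mm [ -0.5   9.2 229.7] F clamp [ 0.4  0.5 -0.3] w 84.9
shift [ 0.8 93.7  0.8] turn [-0.  -0.2 -0.2]
```

View pics/w4.png

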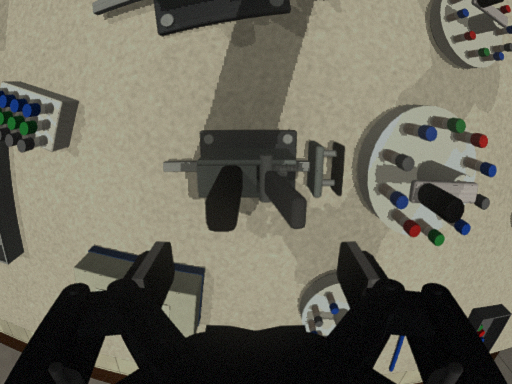

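Handle top (222,215) and trigger top (293,215) sit evenly between the fingers. Descending.

Emit:
drive_tool(
  series=[
    [1,25,1,0,0,0,85],
    [1,45,1,0,0,0,85],
    [1,65,1,0,0,0,85],
    [1,85,1,0,0,0,85],
    [1,94,1,0,0,0,85],
  ],
)

```text
clock: 9.7
tcp_pos: [0.5341, -0.0966, 0.1336]
orientation: [-1.568, -0.074, 0.085]
contact_force: [-0.6, -0.6, 0.4]
grip_width: 0.085
```

```bash
python3 go.py 0 8 136
python3 - <<'E'
from h import *
d=r.grab_frame("wrist");cv2.imwrite("pics/w5.png",d["frame"])
d=r.grab_frame("scene");cv2.imwrite("pics/s5.png",cv2.resize(d["frame"][140:280,195:335],None,fx=4,fy=4,interpolation=cv2.INTER_CUBIC))
E
```

```text
clk 9.8 clamp xyz mm [ -0.3  13.2 134.5] F clamp [-0.6 -0.5  0.7] w 85.0
shift [ 0.2 -1.6 -5.2] turn [-0.1  0.1 -0.3]
```

View pics/w5.png

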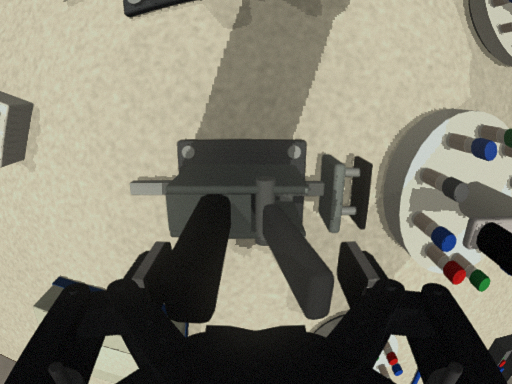

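View pics/s5.png

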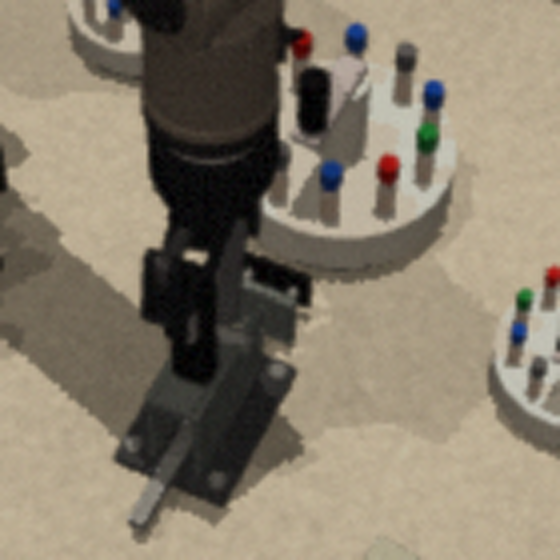

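Emit:
drive_tool(
  series=[
    [0,-1,-5,0,0,0,72],
    [0,-1,-8,0,0,0,62],
    [0,-1,-13,0,0,0,52],
    [0,-1,-18,0,0,0,42],
    [0,-1,-21,0,0,0,36],
  ],
  squeeze=30,
)

```text
clock: 10.4
tcp_pos: [0.5389, -0.1175, 0.139]
orientation: [-1.565, -0.077, 0.078]
contact_force: [-5.1, 12.1, 16.4]
grip_width: 0.0372
```

```bash
cat > pic.py <<'E'
import sys
from cl import *
n=sys.argv[1]
a=s["frame"][175:255,215:315];b=t["frame"][175:225,225:325]
cv2.imwrite(f"pics/p_{n}.png",np.vstack([cv2.resize(a,(600,480),interpolation=cv2.INTER_CUBIC),cv2.resize(b,(600,300),interpolation=cv2.INTER_CUBIC)])[:600])
E
python3 go.py 0 -8 136; python3 pic.py 1
```

```text
clk 10.5 clamp xyz mm [  2.3  -7.3 139. ] F clamp [-2.2  7.9 12.2] w 37.5
shift [-2.3  3.  -0.8] turn [-0.2  0.  -0. ]
```

View pics/p_1.png

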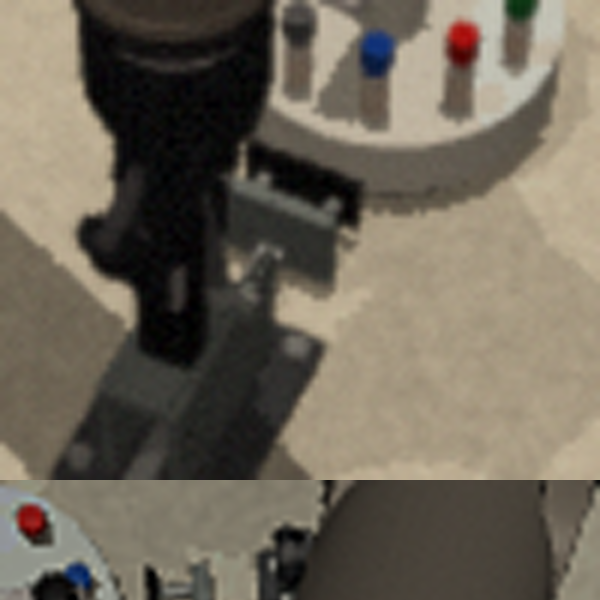

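Emit:
drive_tool(
  series=[
    [-1,1,4,0,0,0,46],
    [-2,2,9,0,0,0,56],
    [-2,2,14,0,0,0,66],
    [-2,2,16,0,0,0,74],
    [-2,2,16,0,0,0,74],
  ],
)

```text
clock: 11.1
tcp_pos: [0.5353, -0.1019, 0.1371]
orientation: [-1.566, -0.078, 0.079]
contact_force: [-0.8, 0.7, -0.7]
grip_width: 0.0739
```

```bash
python3 go.py 0 -8 136;python3 - <<'E'
from h import *
d=r.grab_frame("wrist");cv2.imwrite("pics/w6.png",d["frame"])
E
```

```text
clk 11.2 clamp xyz mm [1.000e-01 8.700e+00 1.371e+02] F clamp [ 0.2  1.8 -1.8] w 73.8
shift [ -0.1   1.  -16.7] turn [-0.2  0.  -0. ]
```

View pics/w6.png

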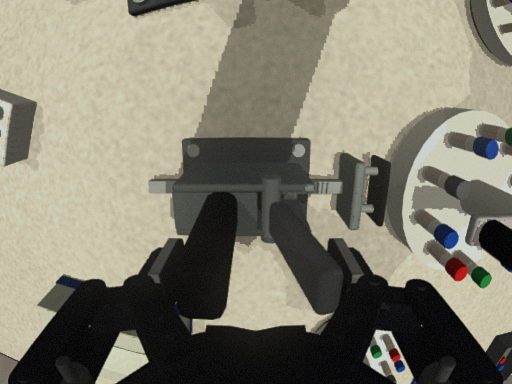

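```bash
cat > wr.py <<'E'
import sys
from cl import *
n=sys.argv[1];slides=[float(v) for v in sys.argv[2:]]
d=r.grab_frame("wrist")
def fe(P):
    P=np.array(P,float).reshape(-1,1,3);return cv2.fisheye.projectPoints(P,np.array(d["rvec"],float).reshape(3,1),np.array(d["tvec"],float).reshape(3,1),d["intrinsics"],np.zeros(4))[0].reshape(-1,2)
f=6;x0,x1,y0,y1=320,440,110,200
im=cv2.resize(d["frame"],None,fx=f,fy=f,interpolation=cv2.INTER_CUBIC);im=cv2.convertScaleAbs(im,alpha=1.5)
def pl(P,col,c=True):cv2.polylines(im,[((fe(P)+.5)*f-.5).round().astype(int)],c,col,1)
cols=[(0,0,255),(0,255,255),(255,0,255),(255,255,0)]
a=np.linspace(0,2*np.pi,200)
for z in(.013,.051):pl([[c[0]+.085*np.cos(b),c[1]+.085*np.sin(b),z] for b in a],(0,255,0))
for sl,col in zip(slides,cols):
    y=.101+sl/1000
    pl([W(-.03,y,.013),W(.03,y,.013),W(.03,y,.049),W(-.03,y,.049)],col)
    pl([W(-.03,y-.036,.049),W(.03,y-.036,.049)],col,False)
    pl([W(-.03,y-.026,.049),W(.03,y-.026,.049)],col,False)
cv2.imwrite(f"pics/wr_{n}.png",im[y0*f:y1*f,x0*f:x1*f])
E
python3 wr.py 1 14 18 22; ls pics|tail -3
```

```text
wr_1.png
wrist0.png
wrist1.png
```

View pics/wr_1.png

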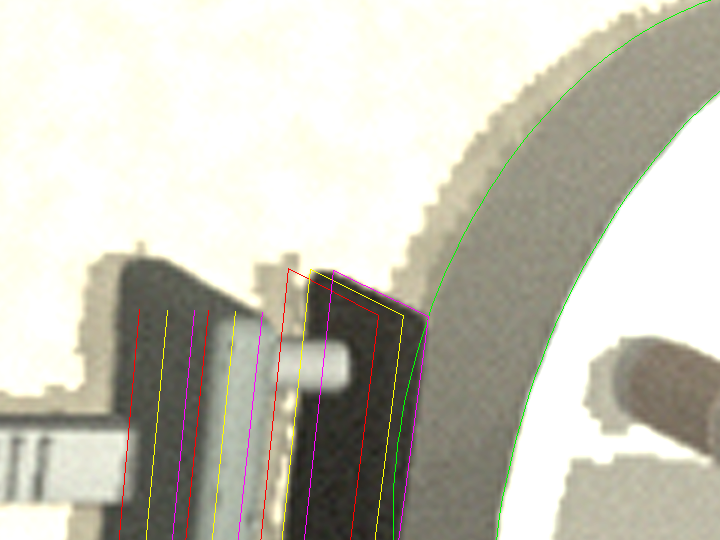

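Emit:
drive_tool(
  series=[
    [0,1,-2,0,0,0,66],
    [0,1,-5,0,0,0,58],
    [0,1,-9,0,0,0,50],
    [0,1,-13,0,0,0,42],
    [0,1,-17,0,0,0,36],
  ],
)

```text
clock: 11.9
tcp_pos: [0.5379, -0.1175, 0.1377]
orientation: [-1.562, -0.078, 0.077]
contact_force: [-6.0, 14.0, 20.5]
grip_width: 0.038
```

```bash
python3 go.py 0 -8 136; python3 wr.py 2 30 34 37
```

```text
clk 12.0 clamp xyz mm [  1.2  -7.1 137.7] F clamp [-3.9  7.7 16.6] w 37.5
shift [-1.2  1.7 -0.9] turn [-0.4  0.   0.1]
```

View pics/wr_2.png

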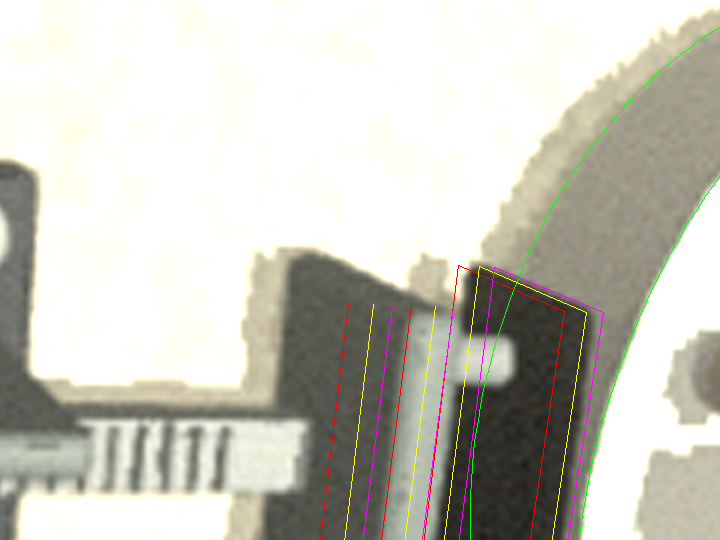

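```bash
sed -i 's/x0,x1,y0,y1=320,440,110,200/x0,x1,y0,y1=330,450,140,240/' wr.py; python3 wr.py 3 31 34 37
```

```text
(no output)
```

View pics/wr_3.png

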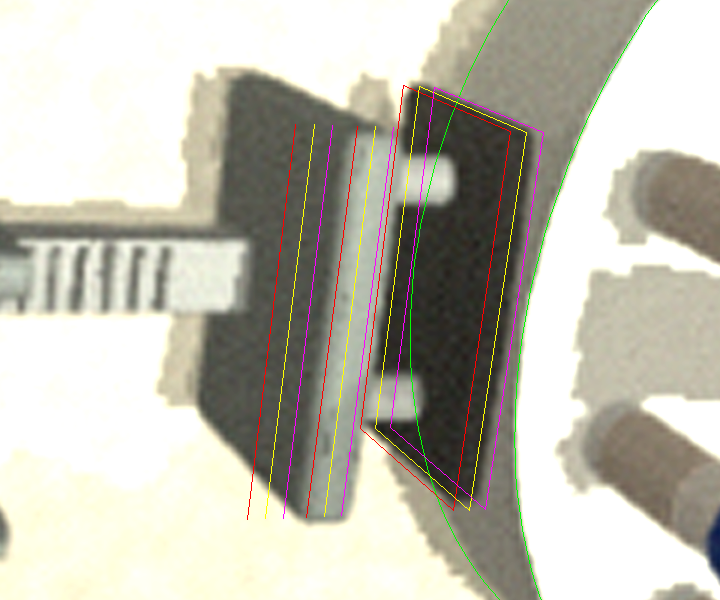

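Gap between pad and drum is now about 3 mm; one stroke is about 13 mm. I release, then squeeze in stages.

Emit:
drive_tool(
  series=[
    [-1,1,4,0,0,0,46],
    [-1,1,9,0,0,0,56],
    [-1,1,14,0,0,0,66],
    [-1,1,16,0,0,0,74],
    [-1,1,16,0,0,0,74],
  ],
)

```text
clock: 12.8
tcp_pos: [0.5354, -0.1016, 0.1368]
orientation: [-1.563, -0.079, 0.077]
contact_force: [1.2, 0.4, 0.3]
grip_width: 0.074
```

Emit:
drive_tool(
  series=[
    [0,0,-2,0,0,0,66],
    [0,0,-5,0,0,0,58],
    [0,0,-8,0,0,0,52],
    [0,0,-11,0,0,0,46],
    [0,0,-11,0,0,0,46],
  ],
)

```text
clock: 13.3
tcp_pos: [0.5375, -0.1133, 0.1383]
orientation: [-1.563, -0.08, 0.074]
contact_force: [-3.2, 2.0, 12.1]
grip_width: 0.0461
```

```bash
python3 go.py 0 -8 136; python3 wr.py 4 37 40 44
```

```text
clk 13.4 clamp xyz mm [  1.2  -2.9 138.3] F clamp [-2.5  1.2 10.7] w 46.4
shift [-1.2  2.3 -5.1] turn [-0.4 -0.   0.2]
```

View pics/wr_4.png

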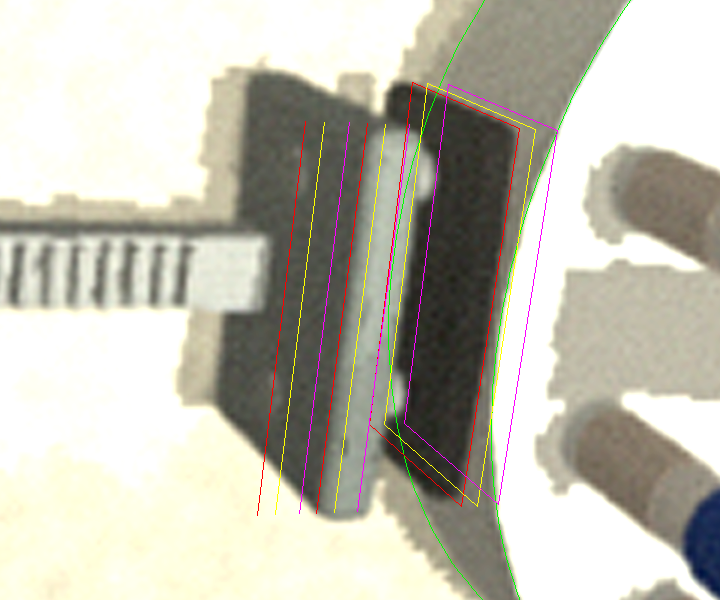

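Pad front stays near slide 37 while the plate has moved to about 42: contact, about 5 mm pressed. Squeezing on.

Emit:
drive_tool(
  series=[
    [0,0,-1,0,0,0,43],
    [0,0,-3,0,0,0,40],
    [0,0,-4,0,0,0,38],
    [0,0,-5,0,0,0,37],
    [0,0,-5,0,0,0,37],
  ],
)

```text
clock: 14.05
tcp_pos: [0.538, -0.1174, 0.1392]
orientation: [-1.561, -0.08, 0.075]
contact_force: [-4.7, 4.0, 13.1]
grip_width: 0.0375
```

```bash
python3 go.py 0 -8 136; python3 wr.py 5 37 44 47; python3 caps.py
```

```text
clk 14.15 clamp xyz mm [  1.3  -7.1 139.2] F clamp [-4.6  6.  13.4] w 37.5
shift [-1.3  3.2 -1. ] turn [-0.5 -0.   0.2]
b 112.6 0.0671 23 [(np.float64(-0.19), np.int32(24))]
b 41.3 0.0658 26 [(np.float64(-0.25), np.int32(26))]
b -141.8 0.0658 27 []
b -68.4 0.0645 27 [(np.float64(-0.3), np.int32(29))]
g -177.3 0.0672 25 []
g 5.4 0.0648 27 [(np.float64(-0.79), np.int32(28))]
r 147.6 0.0677 30 [(np.float64(-0.01), np.int32(33))]
r -31.7 0.0641 33 [(np.float64(-0.17), np.int32(33))]
```

View pics/wr_5.png

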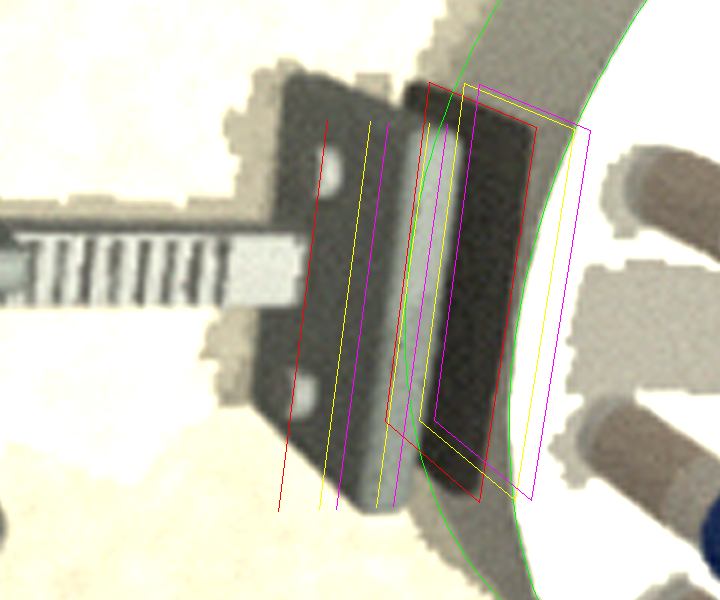

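```bash
python3 - <<'E'
from h import *
for i in range(14): d=r.grab_frame("wrist")
s=r.grab_frame("scene");cv2.imwrite("pics/final_s.png",cv2.resize(s["frame"][140:280,195:335],None,fx=4,fy=4,interpolation=cv2.INTER_CUBIC))
E
python3 go.py; python3 wr.py 6 37 44 47
```

```text
clk 15.2 clamp xyz mm [  1.3  -7.1 139.2] F clamp [-4.6  6.  12.8] w 37.8
```

View pics/wr_6.png

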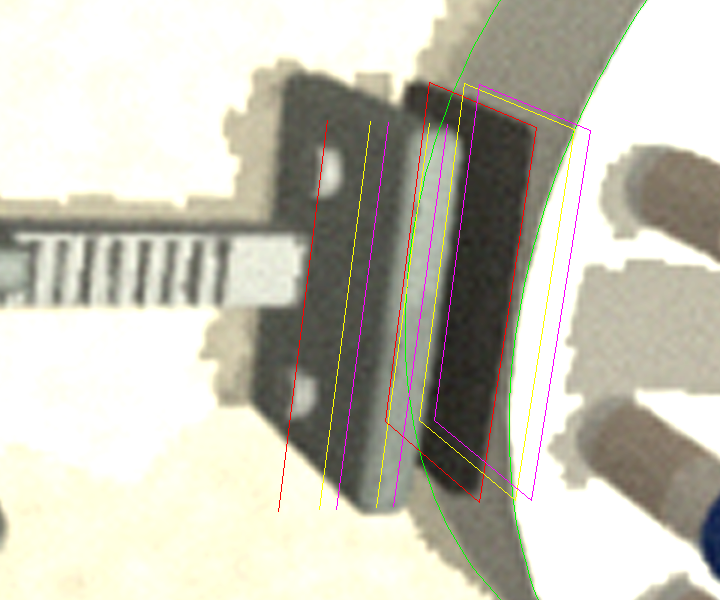

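View pics/final_s.png

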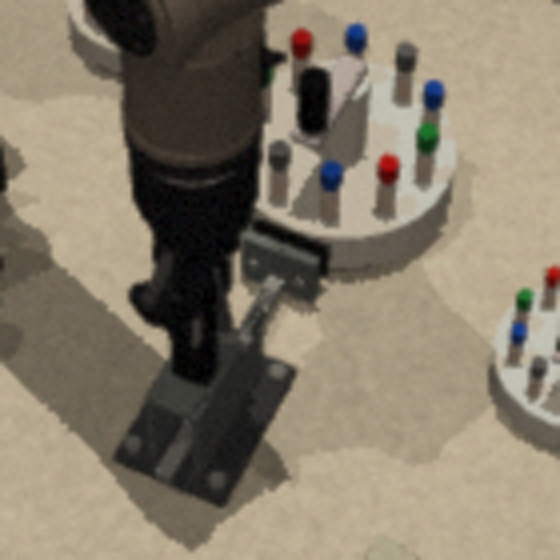

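The hold stayed steady for over a second, with the pad pressed about 10 mm, so I hand in.

```bash
python3 -c "
from bench import r
print(r.hand_in())"
```

```text
the job is handed in; nothing more can be done
None
```

I turned the large carousel one full turn anticlockwise by its knob, then gripped the drum with three pumps of the small clamp's trigger. The job was handed in at about 15 s with the trigger still held squeezed.

- **Carousel:** comparing the tube caps before and after puts the drum about 0.3° short of exactly one turn. Individual caps scattered from about 0° to -0.8°. The drum did not shift measurably when the clamp pressed on it.
- **Pad:** the wrist view shows it pressed about 10 mm of 20 mm. A rougher reading of the same picture gave 10.6 mm. The drawn drum outline left an apparent gap of about 2 mm between pad and drum, which disagrees with contact. I took the pad as touching because it stopped moving while the jaw plate kept advancing.
- **Hold:** the finger opening stayed at 37.5 to 37.8 mm and the forces were steady for about 1 s before hand-in. The largest force on the tool was about 25 N.
- **Bystanders:** I never moved near the glove box, tube rack or jar, but I did not check their positions afterwards.

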